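# Clear the corner press and reset it

### The job

Take the yellow scraper block out of its rack by its two ends, stand it upright on the cork pad and let go; then take it again across its flat faces and use it to wipe all four brass chips along the press bed, off the open end into the catch tray, without touching the chips with the fingers. Stand the block upright on the middle of the cork pad again and let go, then with the fingertips press the green membrane key to about 12 N (at least 8, never over 20), keep it so for a second and let go. Press neither of the other keys and leave everything else on the bench where it is.

Things in the scene. Friction and masses are not known exactly. Their poses are not given: they have to be found in the camera images.
- block_mid (a point): Centre of the scraper block: yellow with a steel foot, 62 mm long (its x axis), 30 mm thick (y), 62 mm high (z up), 0.11 to 0.22 kg; the point is 31 mm above its underside. It starts upright in the rack.
- rack_floor (a point): Middle of the floor of the fixed dark steel rack, 4 mm above the bench, where the block starts. Its two cheeks, 44 mm long (x), 8 mm thick, stand about 3 mm off the block's flat faces and rise to 68 mm above the bench, 2 mm over the block's top: only the block's two ends, 9 mm proud of the cheeks each side, can be gripped there. Lift straight up by 70 mm or more to clear it.
- block: the scraper block as a solid; its origin is the middle of the underside of its foot, axes as for block_mid
- pad_top (a point): Middle of the upper face of the cork pad, 100 x 90 mm (x, y), 4 mm thick, fixed to the bench: the block's put-down place.
- bed_mid (a point): Middle of the steel bed of the blue press (fixed), on its surface, 40 mm above the bench: a lane 73 mm wide (x), 180 mm long (y). Cheeks: at -x 58 mm above the bed, 10 mm thick, with a lower housing behind it; at +x 20 mm above, 8 mm thick. Lip at the +y end 8 mm high. The -y end is open. The block fits in crosswise; held by its ends the fingers do not. Chips lie at y -80 to +40 mm.
- tray_floor (a point): Middle of the floor of the catch tray, fixed at the open (-y) end of the bed, starting right at the bed's end: inside 96 mm (x) by 90 mm (y), floor 4 mm above the bench, 36 mm below the bed; orange walls on its other three sides, 4 mm thick, top 60 mm above the bench.
- key_green_top (a point): Middle of the top of the green membrane key, 30 x 30 mm (x along the row): one of three in a row 48 mm apart on the flat top of the fixed grey control pod (50 mm high); key tops 54 mm above the bench. Stiff: it gives about 1 mm per 8 N, straight down, 3 mm at most, and springs back. Which key is in which place varies.
- key_yellow_top (a point): middle of the top of the yellow key, same form: not to be pressed
- key_white_top (a point): middle of the top of the white key, same form: not to be pressed
- key_green: the green key as a solid; origin under its middle
- key_yellow: the yellow key as a solid; origin under its middle
- key_white: the white key as a solid; origin under its middle
- chip0: A loose brass chip, 18 x 14 x 7 mm, 14 g, lying flat on the bed; its origin is the middle of its underside.
- chip1: A loose brass chip, 18 x 14 x 7 mm, 14 g, lying flat on the bed; its origin is the middle of its underside.
- chip2: A loose brass chip, 18 x 14 x 7 mm, 14 g, lying flat on the bed; its origin is the middle of its underside.
- chip3: A loose brass chip, 18 x 14 x 7 mm, 14 g, lying flat on the bed; its origin is the middle of its underside.
- hammer: bystander: hammer lying flat at the far side of the bench; origin near its underside; leave it where it is
- jar: bystander: closed jar, 56 mm across, 55 mm high; origin near its underside; leave it where it is
- weight: bystander: knobbed brass paperweight, 52 mm across, 52 mm high; origin near its underside; leave it where it is
- brush: bystander: flat brush lying on the bench; origin near its underside; leave it where it is
- tape: bystander: red roll of tape, 70 mm across, 25 mm high; origin near its underside; leave it where it is
- boards: bystander: stack of grey cover boards 160 x 110 x 30 mm; origin near its underside; leave it where it is
- mug: bystander: blue mug, 80 mm across, 90 mm high; origin near its underside; leave it where it is
There are look-alikes about, which are no part of the job. Of the things that look like the block, the larger one is meant. There is more than one size of the part that bears pad_top; the job needs the smaller.

How it is judged:
By the outcome, as a careful person would: the job done as asked, in the order asked, and still so for the second after the job is handed in, with the robot touching nothing.
It also fails if it takes over 62 s, if anything falls off the work surface, if the arm or the gripper's body presses on something with over 40 N, if the wrist force passes 120 N, or if a joint passes its speed limit or range.

### The arm

A 7-joint arm with a two-finger parallel gripper is mounted at the origin on the work surface. World frame = base frame: x ahead of the robot, y to its left, z up, the work surface at z = 0. Lengths are in mm, angles in rad, forces in N, time in s.
With the tool pointing down it reaches from about 425 to 1025 mm from the base axis. Payload 3.6 kg.
Tool frame: the origin (TCP) lies on the centre line of the jaws, within the pads' length; the fingertips stand 19 mm ahead of it and the grasp point (between the pads) is the TCP; x points along the fingers, z is the direction in which the jaws open and shut, and the axes are right-handed (so a half turn about x gives the same grasp; the last joint's range is limited). The gripper opens to 85 mm and grips with 20 to 120 N. Pads are 22 mm wide; open, the fingers measure 114 mm over their backs; the gripper's body (76 mm by 85 mm) begins 54 mm behind the grasp point. The pads swing forward as they close: fully open they stand 13 mm farther back than shut.
Start: joints at [1.214, 0.591, 0.048, 1.609, -0.033, 0.943, -0.034], TCP at [189.046, -699.922, 250.302] pointing down, gripper open.
Joint ranges: [-2.69, 2.69], [-0.47, 2.24], [-1.27, 1.36], [0.19, 2.51], [-1.53, 4.68], [0.08, 2.07], [-3.09, 3.09]. Speed limits (rad/s): [2.57, 2.57, 3.14, 3.14, 3.14, 3.14, 3.14].

### API

Orientations are given as a rotation vector (axis times angle).
In Python, from rig import ctrl gives the robot as it stands. Calls block until the motion is done:
- ctrl.movep(position, orientation): joint-space move of the TCP to a pose.
- ctrl.servo_line(position, max_speed=150, orientation=None): straight line of the TCP; orientation=None keeps the orientation; max_speed is the mean speed in mm/s.
- ctrl.move_j(angles): joint-space move.
- ctrl.command_gripper(opening, effort=None): finger opening in mm; effort is the grip in N (None keeps the last); returns when the fingers have stopped.
- ctrl.sleep(seconds).
- ctrl.ik(position, orientation): joint angles nearest the present ones, or None.
- ctrl.camera(name): name is "side" or "top" or "wrist"; returns the picture (400x640x3 uint8, red, green, blue); there is no depth.
- ctrl.camera_model(name): a dict with "mtx" (3x3 intrinsics, pixels), "k1" (the pictures are not rectified: a ray, as slopes to the right and down, at radius r is drawn at 1 + k1 r^2 times it, then the intrinsics apply), "world_to_cam" (4x4, takes a point from world to camera coordinates). Camera axes: x right, y up, looking along -z (the intrinsics and any distortion apply to the point x, -y, -z); pixel columns grow to the right and rows downward; lengths in mm; the calibration is good to about 2 mm. A picture is of the moment at which its call begins: read the wrist's pose just before it. camera_model takes no time and is no camera call; for the wrist camera it gives the pose at the moment of the call.
A pose or a line that the arm cannot do raises ctrl.IKError and nothing moves.
- ctrl.close_job(): hands the job in, once; it reports no verdict.
Trained networks look in the newest picture that a camera, given by its name, has taken for a name from the list of things; names that differ only in an ending like _2 or _b are one class to them, and where a whole thing is asked for, a point or a joint stands for the part that bears it (a point fixed in the world has none). Each returns a list of dicts, best first, with "p" (0 to 1); they miss things now and then, are a little off and sometimes report something else, mostly with a low value. They report only what shows in the picture. A call takes as long as a camera call. They do not tell look-alikes from the thing itself.
- ctrl.find_in(camera, target): "pixel" ([column, row] in pixels, amid what is visible of it).
- ctrl.silhouettes(camera, target): "mask" (400x640 bool, what is visible of it) and "pixel" ([column, row] in pixels, amid what is visible of it).
Readings, each from a call of its own:
- ctrl.get_clock(): time.
- ctrl.get_qpos(): joint angles.
- ctrl.get_dq(): joint speeds.
- ctrl.get_effort(): joint torques, N m.
- ctrl.get_eef_pos(): TCP position.
- ctrl.get_tcp_rot(): TCP orientation.
- ctrl.get_ft_force(): force on the tool from outside, world axes, zero at the start.
- ctrl.get_ft_torque(): the same for the moment, N m.
- ctrl.get_gripper_width(): finger opening in mm.
Only numpy, scipy, OpenCV 4.12 (cv2) and the standard library are available. Lean on these libraries where they do the work, as an engineer would, in place of code of your own. Each camera call takes 0.05 s, during which the arm holds its last target.

## Working session

There is one attempt and no reset: what is moved stays moved. The work goes in short steps, each a Python script; the robot and the scene stay as the last script left them, time stands still between calls to the robot, and variables do not carry over. Pictures are saved under pics/ and viewed, and the job is handed in when it is done.

```bash
ls; mkdir -p pics
cat > h.py <<'E'
import numpy as np, cv2
from rig import ctrl
def save(n,im,s=1):
    if s!=1: im=cv2.resize(im,None,fx=s,fy=s,interpolation=cv2.INTER_CUBIC)
    cv2.imwrite('pics/'+n+'.png',im[:,:,::-1])
def ray(m,px):
    K=np.array(m['mtx']);T=np.array(m['world_to_cam']);k=m['k1']
    d=np.array([(px[0]-K[0,2])/K[0,0],(px[1]-K[1,2])/K[1,1]])
    u=d.copy()
    for _ in range(30): u=d/(1+k*(u@u))
    v=np.array([u[0],-u[1],-1.]);R=T[:3,:3];
    return -R.T@T[:3,3], R.T@v
def at_z(m,px,z):
    c,d=ray(m,px);return c+d*(z-c[2])/d[2]
def proj(m,P):
    P=np.atleast_2d(P);K=np.array(m['mtx']);T=np.array(m['world_to_cam'])
    q=P@T[:3,:3].T+T[:3,3];u=np.c_[q[:,0]/-q[:,2],-q[:,1]/-q[:,2]]
    u=u*(1+m['k1']*(u**2).sum(1))[:,None]
    return np.c_[u[:,0]*K[0,0]+K[0,2],u[:,1]*K[1,1]+K[1,2]]
E
python3 - <<'E'
from h import *
np.set_printoptions(precision=1,suppress=True)
for n in ['top','side','wrist']:
    save(n+'0',ctrl.camera(n)); m=ctrl.camera_model(n); print(n,ray(m,[320,200]),m['mtx'],m['k1'])
print(ctrl.get_tcp_rot(),ctrl.get_clock())
E
```

```text
pics
top (array([ 412.9,  -50.4, 1551.2]), array([ 0.1,  0. , -1. ])) [[505.1   0.  327.3]
 [  0.  505.1 204.1]
 [  0.    0.    1. ]] -0.1643350760316621
side (array([139.1, 558.7, 931.6]), array([ 0.3, -0.6, -0.8])) [[410.8   0.  319.6]
 [  0.  410.8 199.6]
 [  0.    0.    1. ]] -0.10698476008626544
wrist (array([ 255.1, -680.4,  372.3]), array([-0.3, -0.1, -1. ])) [[328.7   0.  319.8]
 [  0.  328.7 201.7]
 [  0.    0.    1. ]] -0.03700155563267233
[ 1.   1.3 -1. ] 0.15
```

View pics/top0.png

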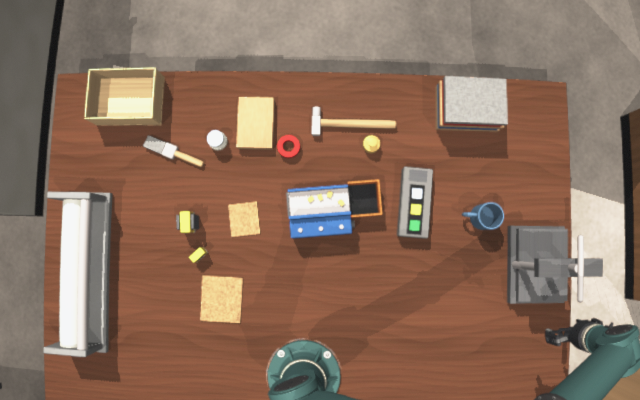

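View pics/side0.png

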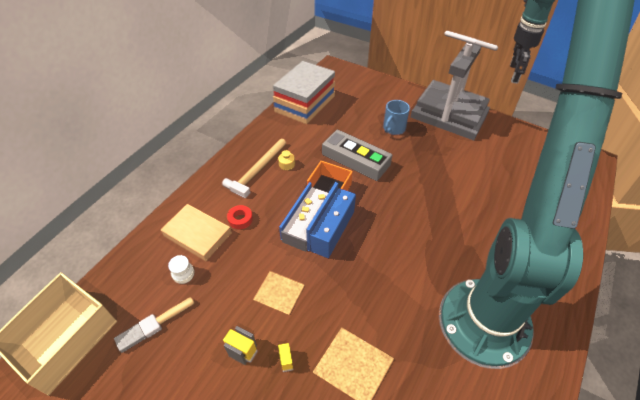

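View pics/wrist0.png

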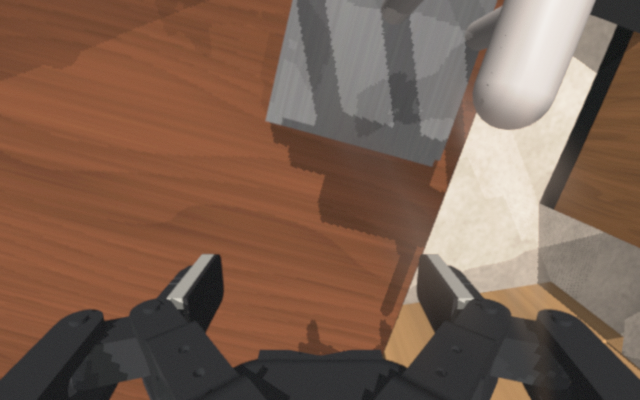

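The block candidates are yellow at top-image (186,222), standing in the dark rack and larger, and (197,256), loose and smaller. The task wants the larger one, in the rack. The pad candidates are (244,219), smaller, and (221,299), larger, so the smaller one. The green key is at (414,226). I'll confirm these in crops.

Run:
```python
from h import *
np.set_printoptions(precision=1,suppress=True)
t=ctrl.camera('top'); s=ctrl.camera('side')
mt=ctrl.camera_model('top'); ms=ctrl.camera_model('side')
for n,z in [('block',66),('pad_top',4),('chip0',47),('bed_mid',40),('rack_floor',4),('tray_floor',4),('key_green_top',54),('key_yellow_top',54),('key_white_top',54)]:
    for cam,m in (('top',mt),('side',ms)):
        for d in ctrl.find_in(cam,n)[:4]: print(n,cam,d['pixel'],round(d['p'],2),at_z(m,d['pixel'],z)[:2])
c=np.vstack([np.hstack([cv2.resize(t[180:330,150:300],(450,450),interpolation=cv2.INTER_CUBIC)]) ])
c2=cv2.resize(t[150:250,280:440],(720,450)[0:2],interpolation=cv2.INTER_CUBIC)
save('crop_blk',c); save('crop_bed',c2)
print(ctrl.get_clock())
```

```text
block top [182.4, 220.6] 0.76 [461.9 366.5]
block top [199.5, 253.3] 0.64 [366.2 311.7]
block top [287.0, 142.3] 0.51 [701.4  59.9]
block side [243.0, 338.5] 0.69 [455.3 353.2]
block side [285.7, 358.1] 0.6 [352.1 340.1]
pad_top top [220.6, 299.1] 0.96 [225.6 257.7]
pad_top top [244.6, 219.6] 0.6 [471.  189.2]
pad_top side [352.9, 365.6] 0.8 [229.2 260.9]
pad_top side [279.5, 292.5] 0.6 [473.2 194.9]
chip0 top [412.7, 210.3] 0.53 [ 506.3 -320.4]
chip0 side [376.0, 155.8] 0.69 [ 468.4 -331.6]
bed_mid top [332.1, 211.2] 0.61 [499.7 -78.5]
bed_mid side [318.9, 215.3] 0.79 [501.5 -42.1]
bed_mid side [238.2, 348.3] 0.7 [460.1 370.7]
rack_floor top [192.0, 219.9] 0.51 [466.7 353.5]
rack_floor side [238.4, 350.8] 0.78 [469.1 367.6]
rack_floor side [374.8, 156.2] 0.48 [ 486.9 -371.2]
tray_floor top [332.2, 206.1] 0.78 [517.5 -79.2]
tray_floor side [324.0, 210.6] 0.74 [512.4 -88.8]
tray_floor side [181.9, 270.2] 0.66 [728.  276.9]
key_green_top top [414.9, 228.0] 0.56 [ 453.1 -326.1]
key_green_top side [375.0, 159.0] 0.64 [ 462.2 -310.1]
key_yellow_top top [415.1, 195.0] 0.3 [ 551.9 -326.2]
key_yellow_top side [364.4, 152.5] 0.44 [ 503.3 -319.1]
key_white_top top [414.3, 192.0] 0.43 [ 560.9 -323.7]
key_white_top side [352.4, 143.1] 0.57 [ 555.9 -338.2]
1.15
```

View pics/crop_blk.png

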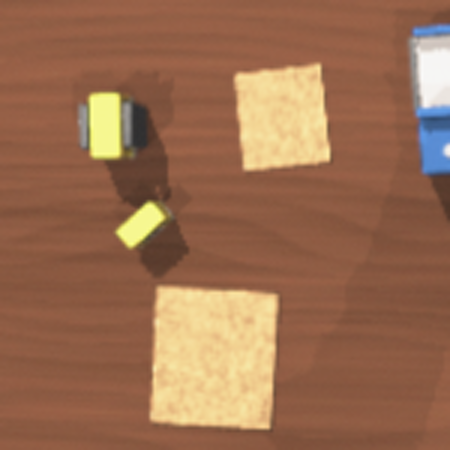

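View pics/crop_bed.png

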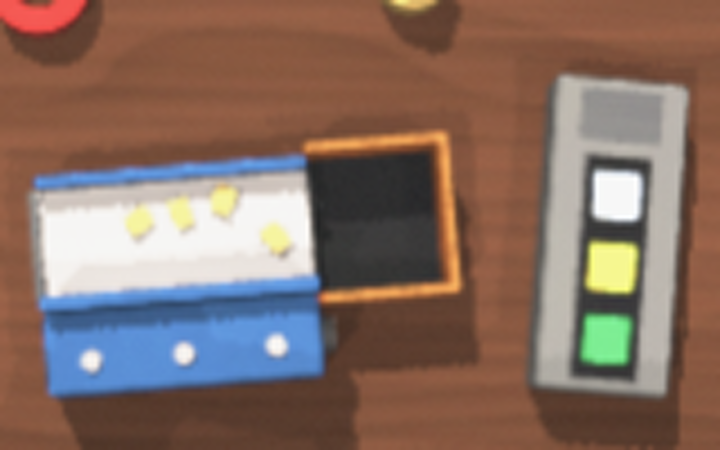

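```bash
cat >> h.py <<'E'
from scipy.spatial.transform import Rotation as Ro
def rot(a):
    x=np.array([0,0,-1.]);z=np.array([np.cos(a),np.sin(a),0]);y=np.cross(z,x)
    return Ro.from_matrix(np.c_[x,y,z]).as_rotvec()
E
python3 - <<'E'
from h import *
np.set_printoptions(precision=2,suppress=True)
R=Ro.from_rotvec(ctrl.get_tcp_rot()).as_matrix();print(R, ctrl.get_tcp_rot())
m=ctrl.camera_model('wrist');c,d=ray(m,[320,200]);print('cam off tool',R.T@(c-ctrl.get_eef_pos()),'dir',R.T@d)
for P in ([500,-50,330],[460,360,300],[455,-320,150]):
  for a in (0,np.pi/2,np.pi,-np.pi/2): 
    q=ctrl.ik(P,rot(a)); print(P,a,None if q is None else np.array(q))
E
```

```text
[[-0.    0.97  0.26]
 [-0.    0.26 -0.97]
 [-1.   -0.    0.  ]] [ 1.01  1.32 -1.01]
cam off tool [-122.94   68.81   -1.22] dir [ 0.96 -0.27  0.  ]
[500, -50, 330] 0 [ 0.43  0.25 -0.51  2.    0.15  0.93 -0.15]
[500, -50, 330] 1.5707963267948966 [ 0.74  0.32 -0.91  1.99  0.31  0.98  1.25]
[500, -50, 330] 3.141592653589793 [-0.13  0.22  0.17  2.02 -0.05  0.91 -3.08]
[500, -50, 330] -1.5707963267948966 [ 0.21  0.22 -0.24  2.01  0.07  0.92 -1.63]
[460, 360, 300] 0 [ 0.07  0.63 -1.22  1.85  0.66  1.14 -1.39]
[460, 360, 300] 1.5707963267948966 [-0.09  0.5  -0.92  1.86  0.46  1.02  0.37]
[460, 360, 300] 3.141592653589793 [-0.    0.56 -1.07  1.85  0.56  1.07  1.85]
[460, 360, 300] -1.5707963267948966 [-0.09  0.5  -0.92  1.86  0.46  1.02 -2.77]
[455, -320, 150] 0 [ 0.73  0.53 -0.27  2.06  0.25  0.58  0.28]
[455, -320, 150] 1.5707963267948966 [ 0.99  0.6  -0.64  2.05  0.57  0.68  1.55]
[455, -320, 150] 3.141592653589793 [ 0.19  0.57  0.47  2.08 -0.45  0.59 -2.16]
[455, -320, 150] -1.5707963267948966 [ 0.48  0.52  0.07  2.07 -0.07  0.55 -0.97]
```

Both picks hold in the enlarged crop: the large yellow block sits between the rack cheeks at crop (105,125), and the smaller pad is at crop (282,117). I'll retreat from the arbor press first, then take wrist views of the bed and pod.

Run:
```python
from h import *
np.set_printoptions(precision=2,suppress=True)
ctrl.servo_line([240,-450,270],300); print(ctrl.get_clock(),ctrl.get_ft_force())
ctrl.movep([480,-130,230],rot(-np.pi/2)); print(ctrl.get_clock(),ctrl.get_qpos(),ctrl.get_eef_pos())
import pickle
m=ctrl.camera_model('wrist');im=ctrl.camera('wrist');pickle.dump((m,im),open('v_bed.pkl','wb'));save('bed',im)
for n,z in [('chip0',47),('key_green_top',54),('key_yellow_top',54),('key_white_top',54),('tray_floor',4),('bed_mid',40)]:
    for d in ctrl.find_in('wrist',n)[:5]: print(n,d['pixel'],round(d['p'],2),at_z(m,d['pixel'],z)[:2])
print(ctrl.get_clock())
```

```text
2.15 [ 0.05 -0.06  0.34]
3.6417 [ 0.25  0.34 -0.1   2.13  0.05  0.68 -1.45] [ 479.79 -131.61  229.9 ]
chip0 [188.5, 120.1] 0.94 [538.9  -11.47]
chip0 [288.0, 129.6] 0.71 [ 529.96 -101.96]
chip0 [251.7, 105.4] 0.63 [551.39 -69.92]
chip0 [217.9, 114.0] 0.57 [544.08 -38.86]
key_green_top [516.7, 199.3] 0.68 [ 465.72 -319.28]
key_green_top [250.9, 104.0] 0.33 [552.51 -70.67]
key_yellow_top [530.0, 147.8] 0.63 [ 514.78 -323.97]
key_white_top [542.9, 95.5] 0.95 [ 560.91 -328.2 ]
tray_floor [259.3, 146.5] 0.59 [509.97 -67.18]
bed_mid [257.5, 145.3] 0.82 [515.07 -72.07]
3.9917
```

View pics/bed.png

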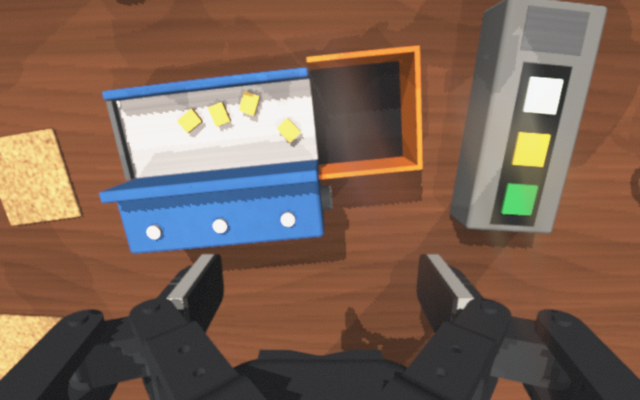

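```bash
cat > ov.py <<'E'
from h import *
import pickle,sys
m,im=pickle.load(open('v_bed.pkl','rb'))
np.set_printoptions(precision=1,suppress=True)
def W(p,b): 
    c,s=np.cos(b[2]),np.sin(b[2]);p=np.atleast_2d(p);return np.c_[b[0]+c*p[:,0]-s*p[:,1],b[1]+s*p[:,0]+c*p[:,1],p[:,2]]
def boxes(b,L,im,col):
    for loop in L:
        q=np.round(proj(m,W(loop,b))*16*1).astype(int)
        q=((proj(m,W(loop,b))-off+.5)*sc-.5)
        cv2.polylines(im,[np.round(q*16).astype(np.int32)],True,col,1,cv2.LINE_AA,4)
E
cat > t.py <<'E'
from ov import *
import ov
for px,z in [((104,95),60),((308,70),60),((103,195),98),((317,170),98),((320,236),90),((131,252),90),((418,46),60),((421,167),60)]:
    print(px,z,at_z(m,px,z))
b=[float(a) for a in sys.argv[1:4]]
ov.off=np.array([90,40]);ov.sc=2.2
c=cv2.resize(im[40:260,90:440],None,fx=2.2,fy=2.2,interpolation=cv2.INTER_CUBIC)
r=lambda x0,x1,y0,y1,z:[(x0,y0,z),(x1,y0,z),(x1,y1,z),(x0,y1,z)]
L=[r(36.5,44.5,-90,90,60),r(-46.5,-36.5,-90,90,98),r(-36.5,36.5,-90,90,40),r(-48,48,-180,-90,60)]
boxes(b,L,c,(255,0,255)); save(sys.argv[4],c)
E
python3 t.py 515 -40 0.09 ov1
```

```text
(104, 95) 60 [561.3  55.4  60. ]
(308, 70) 60 [ 579.7 -121.1   60. ]
(103, 195) 98 [481.9  45.6  98. ]
(317, 170) 98 [ 501.9 -128.7   98. ]
(320, 236) 90 [ 443.2 -131.    90. ]
(131, 252) 90 [427.9  35.4  90. ]
(418, 46) 60 [ 598.7 -212.    60. ]
(421, 167) 60 [ 497.7 -222.3   60. ]
```

View pics/ov1.png

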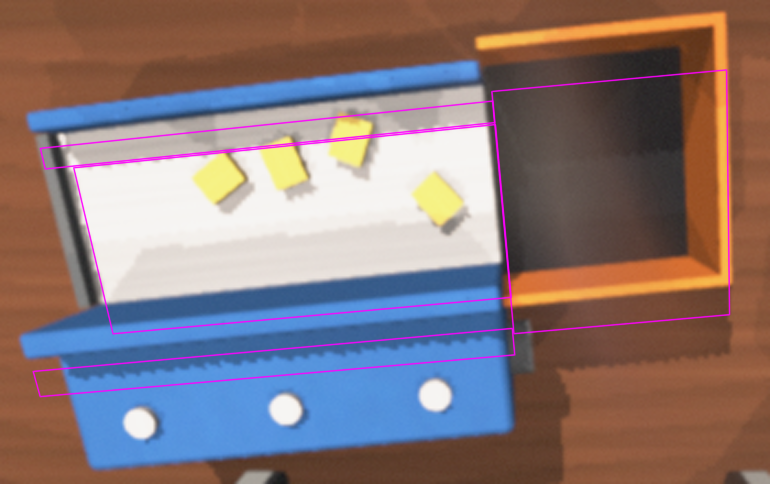

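```bash
python3 t.py 528 -37.5 0.1 ov2 >/dev/null
```

```text
(no output)
```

View pics/ov2.png

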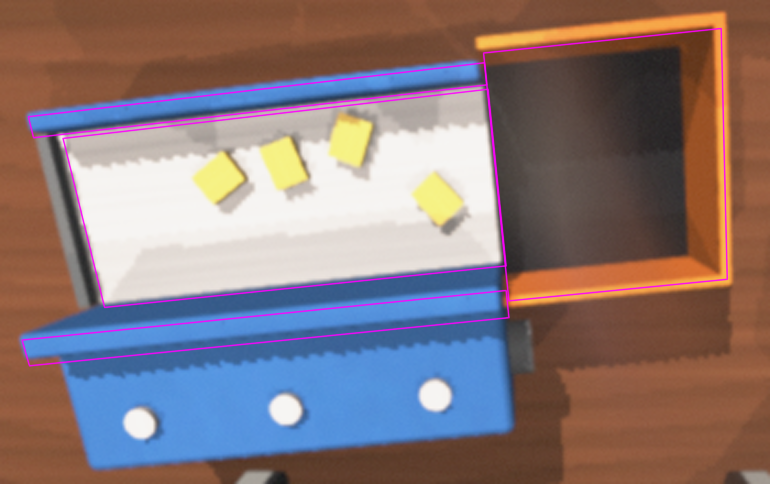

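```bash
cat > t2.py <<'E'
from h import *
import pickle
np.set_printoptions(precision=2,suppress=True)
ctrl.movep([467,245,290],rot(0)); print(ctrl.get_clock(),ctrl.get_qpos(),ctrl.get_eef_pos())
m=ctrl.camera_model('wrist');im=ctrl.camera('wrist');pickle.dump((m,im),open('v_rack.pkl','wb'));save('rack',im)
for n,z in [('block',66),('rack_floor',4),('pad_top',4)]:
    for d in ctrl.find_in('wrist',n)[:5]: print(n,d['pixel'],round(d['p'],2),at_z(m,d['pixel'],z)[:2])
print(ctrl.get_clock())
E
python3 t2.py
```

```text
5.4083 [-0.11  0.34 -0.58  1.99  0.24  0.87 -0.83] [467.54 243.02 289.45]
block [227.3, 92.2] 0.75 [373.92 329.32]
block [315.5, 58.5] 0.57 [462.92 360.53]
block [325.9, 200.3] 0.37 [473.57 216.08]
rack_floor [314.0, 42.7] 0.81 [460.5  385.93]
pad_top [131.1, 152.5] 0.92 [230.06 261.36]
pad_top [327.7, 198.9] 0.72 [477.02 200.52]
5.6083
```

View pics/rack.png

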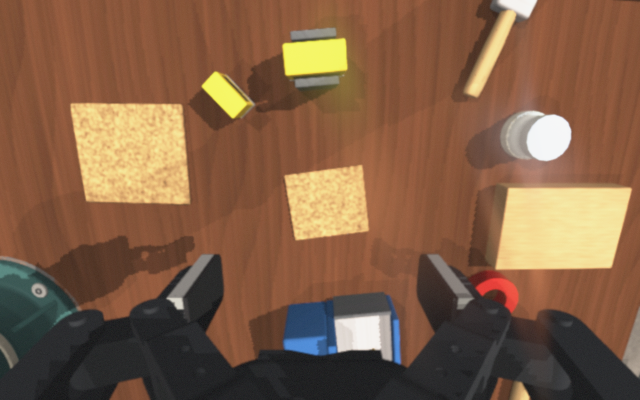

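```bash
cat > t3.py <<'E'
import ov
from ov import *
m,im=pickle.load(open('v_rack.pkl','rb'));ov.m=m
hsv=cv2.cvtColor(im,cv2.COLOR_RGB2HSV)
mk=((hsv[:,:,0]>25)&(hsv[:,:,0]<33)&(hsv[:,:,1]>170)&(hsv[:,:,2]>180)).astype(np.uint8)
mk2=mk.copy();mk2[:, :270]=0;mk2[100:]=0;mk2[:,360:]=0
pts=np.argwhere(mk2)[:,::-1].astype(np.float32)
P=np.array([at_z(m,p,66)[:2] for p in pts],np.float32)
print(len(pts),cv2.minAreaRect(P), P.mean(0))
# pad
tan=((hsv[:,:,0]>12)&(hsv[:,:,0]<24)&(hsv[:,:,1]>60)&(hsv[:,:,1]<160)&(hsv[:,:,2]>170)).astype(np.uint8)
tan[:155]=0;tan[250:]=0;tan[:,:270]=0;tan[:,385:]=0
tan=cv2.morphologyEx(tan,cv2.MORPH_OPEN,np.ones((3,3)));tan=cv2.morphologyEx(tan,cv2.MORPH_CLOSE,np.ones((5,5)))
pts=np.argwhere(tan)[:,::-1].astype(np.float32)
P2=np.array([at_z(m,p,4)[:2] for p in pts],np.float32)
rp=cv2.minAreaRect(P2);print(len(pts),rp,P2.mean(0))
b=[float(a) for a in sys.argv[1:4]];p=[float(a) for a in sys.argv[4:7]]
ov.off=np.array([260,10]);ov.sc=3
c=cv2.resize(im[10:250,260:400],None,fx=3,fy=3,interpolation=cv2.INTER_CUBIC)[:600]
r=lambda x,y,z:[(-x,-y,z),(x,-y,z),(x,y,z),(-x,y,z)]
boxes(b,[r(31,15,66),r(22,26,68),r(22,18,68)],c,(255,0,255));boxes(p,[r(50,45,4)],c,(255,0,255));save('ov_rack',c)
E
python3 t3.py 463 361 0.03 477 200 0.1
```

```text
30 ((463.72076416015625, 356.5547790527344), (63.86531448364258, 24.612651824951172), 14.429807662963867) [454.4 350.3]
5180 ((476.6537170410156, 194.2703399658203), (100.32572937011719, 90.61030578613281), 7.794920921325684) [476.8 195.6]
```

View pics/ov_rack.png

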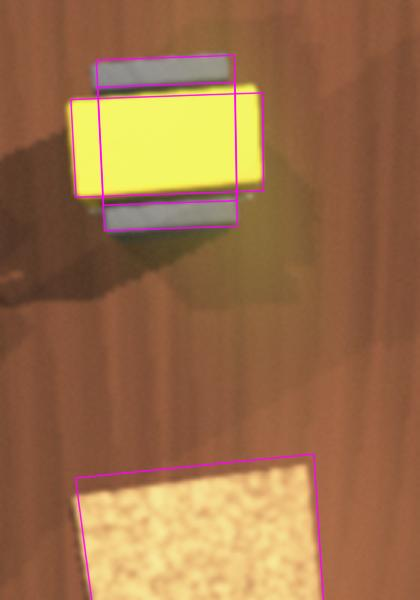

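```bash
sed -i 's/,1\]>170/,1]>125/;s/hsv\[:,:,0\]>25/hsv[:,:,0]>24/;s/,2\]>180/,2]>200/' t3.py; python3 t3.py 463 361.5 0.06 476.7 194.7 0.13
```

```text
1999 ((462.16357421875, 362.300537109375), (61.2487907409668, 29.454010009765625), 4.430702209472656) [462.2 362.5]
5180 ((476.6537170410156, 194.2703399658203), (100.32572937011719, 90.61030578613281), 7.794920921325684) [476.8 195.6]
```

View pics/ov_rack.png

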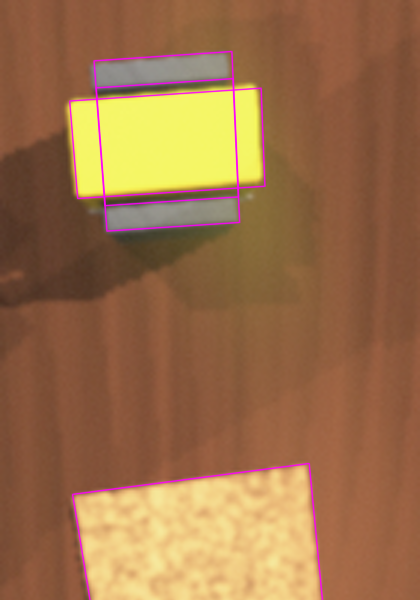

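Run:
```python
from h import *
np.set_printoptions(precision=2,suppress=True)
B=[462.3,362.4];a=0.077
ctrl.movep([*B,135],rot(a)); print(ctrl.get_clock(),ctrl.get_qpos(),ctrl.get_eef_pos())
f0=np.array(ctrl.get_ft_force())
ctrl.servo_line([*B,42],120); print(ctrl.get_clock(),ctrl.get_eef_pos(),ctrl.get_ft_force())
save('pre',ctrl.camera('wrist'))
w=ctrl.command_gripper(50,50); print(w,ctrl.get_gripper_width(),ctrl.get_ft_force(),ctrl.get_eef_pos(),ctrl.get_clock())
```

```text
6.4083 [-0.38  0.62 -0.5   1.99  0.48  0.65 -1.13] [463.08 361.74 135.52]
7.3333 [462.73 362.77  42.65] [ 0.19 -0.24  0.14]
False 61.51747490623339 [ 0.26 -0.39  6.4 ] [462.73 362.92  42.9 ] 7.725
```

View pics/pre.png

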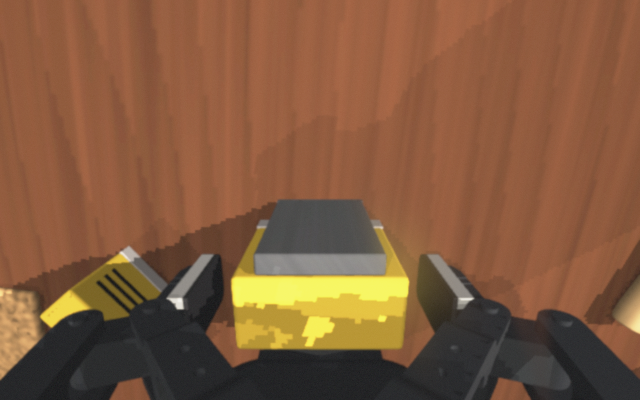

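Run:
```python
from h import *
np.set_printoptions(precision=2,suppress=True)
B=[462.5,362.6];P=[476.6,194.5]
ctrl.servo_line([*B,130],150); print(ctrl.get_clock(),ctrl.get_gripper_width(),ctrl.get_ft_force())
save('lift',ctrl.camera('side'))
ctrl.movep([*P,110],rot(0.13)); print(ctrl.get_clock(),ctrl.get_eef_pos(),ctrl.get_ft_force())
ctrl.servo_line([*P,52],120)
ctrl.servo_line([*P,43.5],40); print(ctrl.get_clock(),ctrl.get_eef_pos(),ctrl.get_ft_force())
save('atpad',ctrl.camera('wrist')); save('atpads',ctrl.camera('side')[180:380,180:380],3)
```

```text
8.4583 61.45077863298428 [ 0.11  0.32 -2.06]
9.225 [476.64 194.62 109.6 ] [-0.03  0.49 -1.42]
10.225 [476.62 194.38  43.54] [-0.62  0.72 -1.28]
```

View pics/atpads.png

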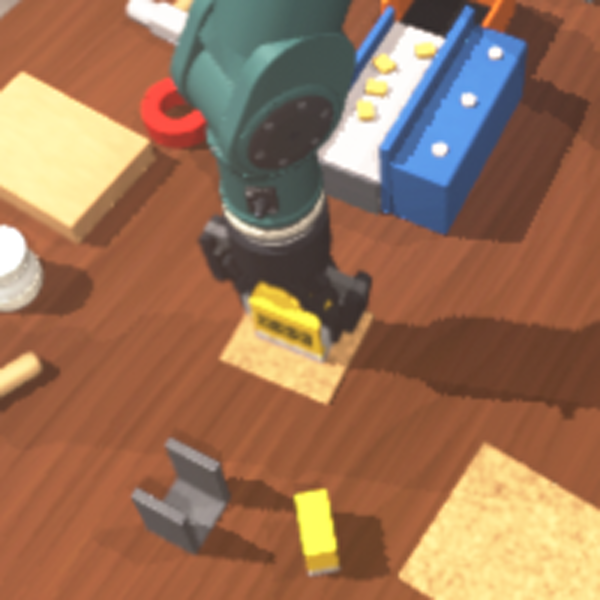

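View pics/atpad.png

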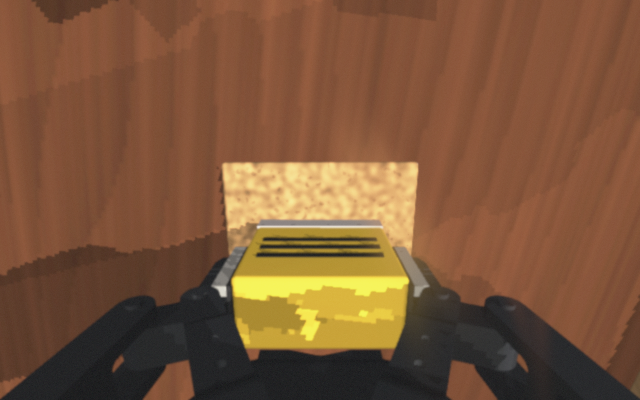

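Run:
```python
from h import *
np.set_printoptions(precision=2,suppress=True)
P=[476.6,194.5]
for z in (43,42.5,42,41.5):
    ctrl.servo_line([*P,z],20); f=ctrl.get_ft_force(); print(ctrl.get_eef_pos()[2],f)
    if f[2]>1.5: break
ctrl.command_gripper(85); print(ctrl.get_clock(),ctrl.get_gripper_width(),ctrl.get_ft_force())
ctrl.servo_line([*P,140],200)
m=ctrl.camera_model('wrist');im=ctrl.camera('wrist');save('placed',im)
import pickle;pickle.dump((m,im),open('v_pl.pkl','wb'));save('placeds',ctrl.camera('side')[180:380,180:380],3)
print(ctrl.get_clock())
```

```text
43.07058320953579 [-0.   -0.02 -2.4 ]
42.8699360774818 [-0.14  0.27  4.15]
11.1917 85.09486696949901 [-0.34  0.08 -0.68]
11.925
```

View pics/placed.png

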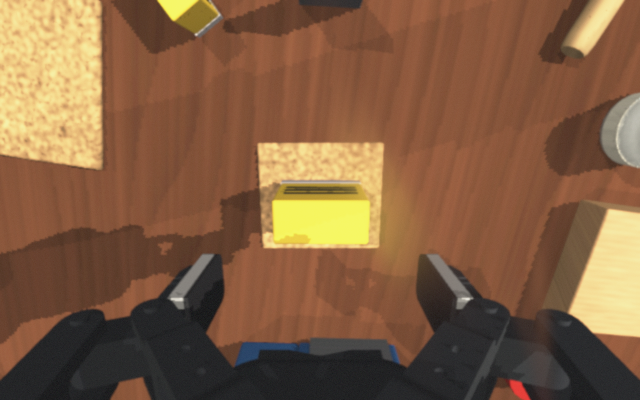

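View pics/placeds.png

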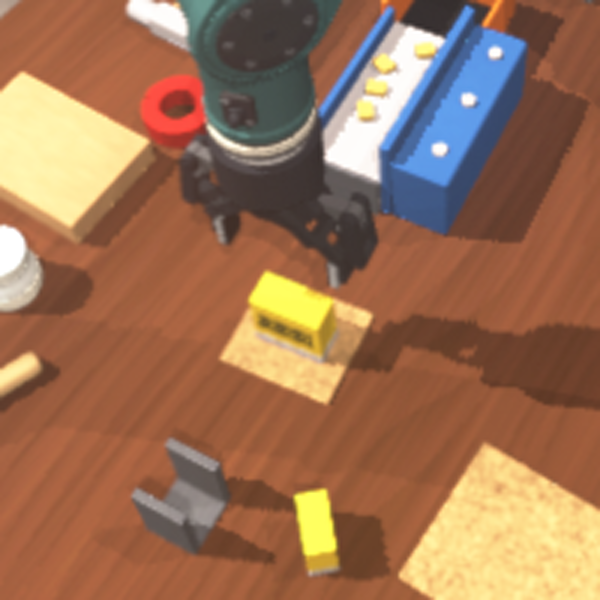

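```bash
python3 t.py 529.3 -37 0.103 ov3 >/dev/null
python3 - <<'E'
from h import *
np.set_printoptions(precision=2,suppress=True)
P=[476.6,194.5];a=-np.pi/2+0.13
ctrl.movep([*P,140],rot(a)); print(ctrl.get_clock(),ctrl.get_qpos())
ctrl.servo_line([*P,46],130); print(ctrl.get_eef_pos(),ctrl.get_ft_force())
ctrl.command_gripper(20,60); print(ctrl.get_gripper_width(),ctrl.get_ft_force(),ctrl.get_eef_pos(),ctrl.get_clock())
save('reg',ctrl.camera('wrist'))
E
```

```text
13.0083 [-0.38  0.5  -0.12  2.16  0.13  0.49 -2.04]
[476.94 194.64  46.37] [0.   0.25 0.52]
29.494408781057246 [-0.22 -0.76  5.58] [476.85 194.47  46.52] 14.4333
```

View pics/reg.png

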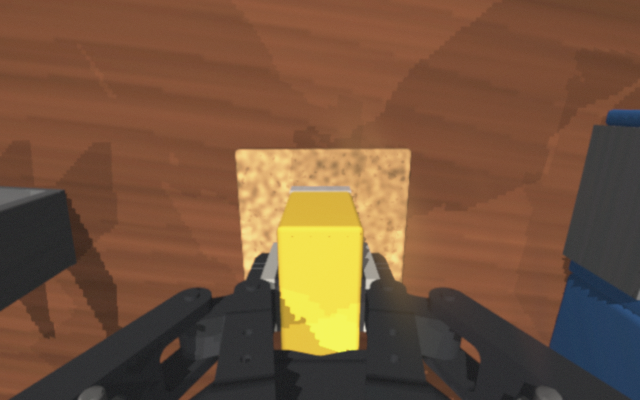

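View pics/ov3.png

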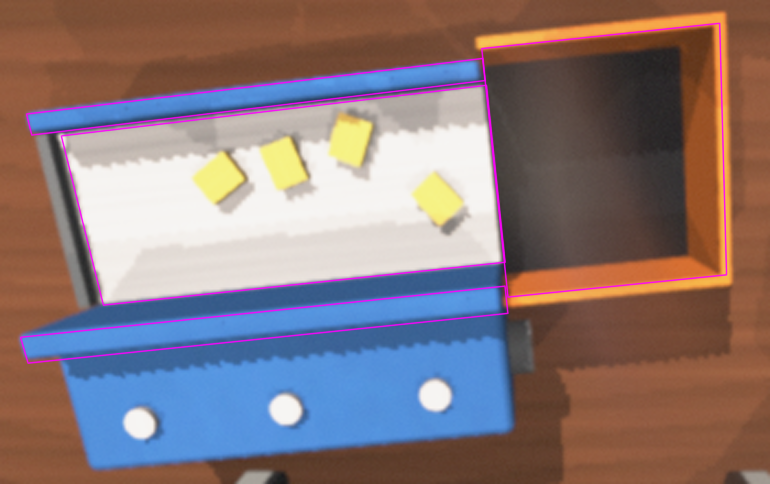

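```bash
cat >> h.py <<'E'
BED=np.array([529.,-37.,0.103])
def bw(x,y,z):
    c,s=np.cos(BED[2]),np.sin(BED[2]);return [BED[0]+c*x-s*y,BED[1]+s*x+c*y,z]
E
python3 - <<'E'
from h import *
np.set_printoptions(precision=2,suppress=True)
P=[476.8,194.5];a=-np.pi/2+0.103
ctrl.servo_line([*P,158],180); print(ctrl.get_gripper_width(),ctrl.get_ft_force())
ctrl.movep(bw(0,62,158),rot(a)); print(ctrl.get_clock(),ctrl.get_qpos(),ctrl.get_eef_pos())
ctrl.servo_line(bw(0,62,112),120); print(ctrl.get_clock(),ctrl.get_eef_pos(),bw(0,62,112),ctrl.get_ft_force())
save('over',ctrl.camera('wrist')); save('overs',ctrl.camera('side')[120:280,240:400],3.75);save('overt',ctrl.camera('top')[150:260,250:410],4)
E
```

```text
29.74393767246373 [-0.41  0.28 -2.07]
15.9917 [-0.03  0.48 -0.14  2.13  0.12  0.54 -1.73] [521.97  24.64 156.89]
16.525 [522.52  25.92 111.86] [np.float64(522.6252855242633), np.float64(24.671411653640888), 112] [-0.61  0.46 -1.89]
```

View pics/over.png

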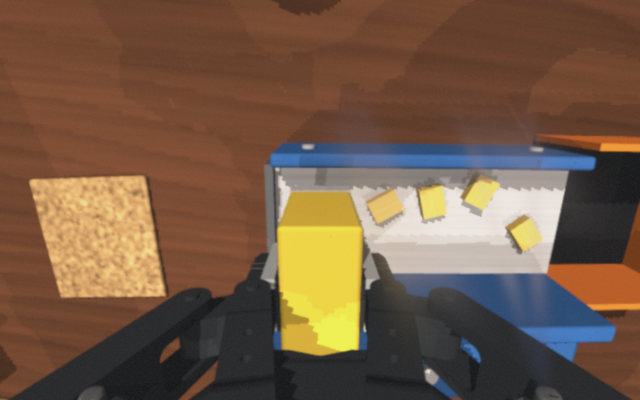

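View pics/overs.png

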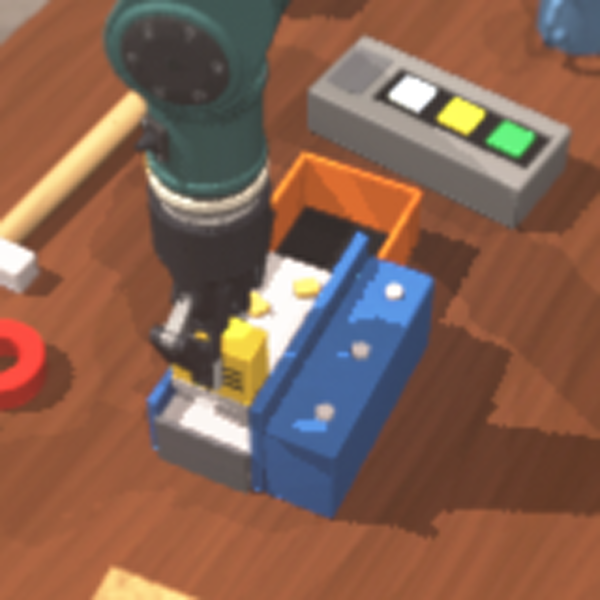

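Run:
```python
from h import *
import ov
from ov import boxes
m=ctrl.camera_model('wrist');im=cv2.imread('pics/over.png')[:,:,::-1].copy();ov.m=m;ov.off=np.zeros(2);ov.sc=1.25
c=cv2.resize(im,None,fx=1.25,fy=1.25)
r=lambda x0,x1,y0,y1,z:[(x0,y0,z),(x1,y0,z),(x1,y1,z),(x0,y1,z)]
boxes(BED,[r(36.5,44.5,-90,90,60),r(-46.5,-36.5,-90,90,98),r(-36.5,36.5,-90,90,40)],c,(255,0,255))
boxes([*ctrl.get_eef_pos()[:2],0.103],[r(-31,31,-15,15,112+19.5),r(-31,31,-15,15,112-42.5)],c,(0,255,255))
save('ov4',c)
```

```text
(no output)
```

View pics/ov4.png

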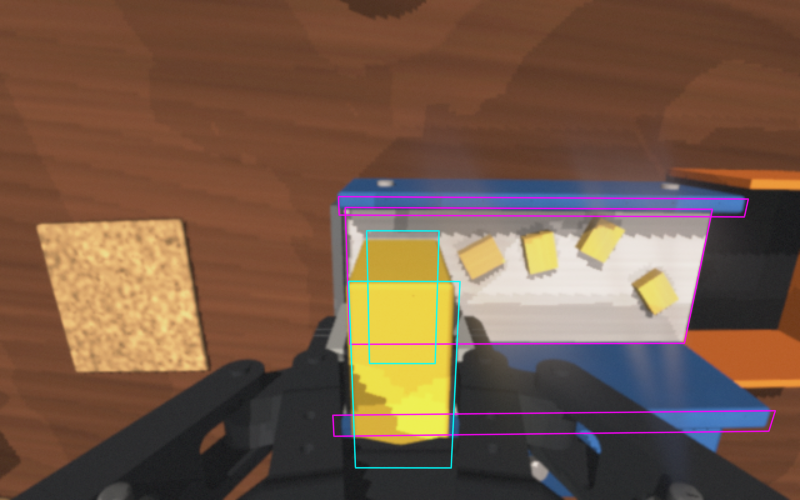

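```bash
sed -i 's/529\.,-37/530.3,-37/' h.py
python3 - <<'E'
from h import *
np.set_printoptions(precision=2,suppress=True)
ctrl.servo_line(bw(0,62,88),80); f0=ctrl.get_ft_force();print(f0,ctrl.get_eef_pos())
z=85
while z>80.4:
    ctrl.servo_line(bw(0,62,z),30); f=ctrl.get_ft_force(); print(z,ctrl.get_eef_pos()[2],f)
    if f[2]>1.5 or abs(f[0])>4: break
    z-=.7
print(ctrl.get_clock())
save('low',ctrl.camera('wrist')); save('lows',ctrl.camera('side')[120:280,240:400],3.75)
E
```

```text
[-0.54  0.04 -0.96] [523.62  24.58  87.58]
85 85.07488687524969 [ 1.22 -0.04 -1.04]
84.3 84.41557610007501 [ 0.18  0.13 -1.25]
83.6 83.59561035081869 [-0.41  0.1  -1.11]
82.89999999999999 82.86923920142577 [-0.18  1.11 -0.48]
82.19999999999999 82.533649916161 [-0.2   0.05  3.1 ]
18.375
```

View pics/low.png

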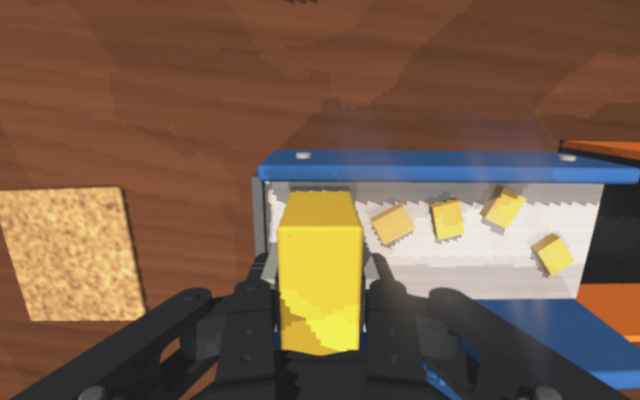

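View pics/lows.png

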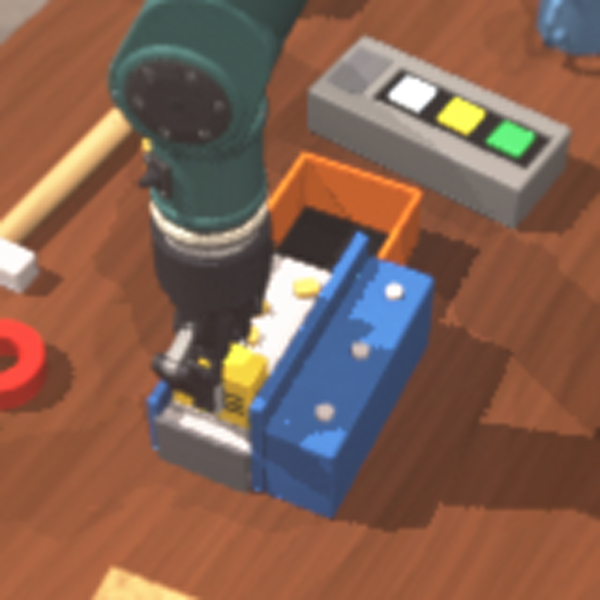

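Run:
```python
from h import *
np.set_printoptions(precision=2,suppress=True)
for y in (30,0,-30,-60):
    ctrl.servo_line(bw(0,y,83.0),70); print(y,ctrl.get_eef_pos(),ctrl.get_ft_force(),ctrl.get_gripper_width(),ctrl.get_clock())
    if y in(0,-60): save('w%d'%-y,ctrl.camera('wrist'))
```

```text
30 [527.06  -7.87  82.75] [ 0.56 -0.21 -1.19] 29.230111870680574 19.0833
0 [530.32 -37.46  83.01] [-0.03 -0.24 -1.58] 29.252368289537582 19.6583
-30 [533.33 -67.35  82.96] [ 0.82  0.66 -1.63] 29.151046650854415 20.2833
-60 [536.41 -97.19  82.99] [-0.27  0.08 -0.67] 29.27873827578296 20.8583
```

View pics/w60.png

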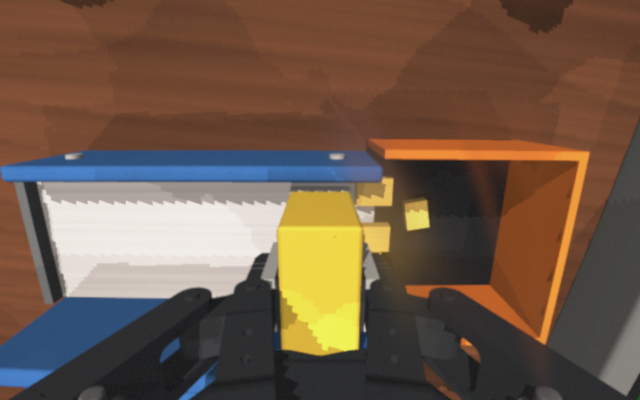

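Nothing is left behind the block. One chip is in the tray at (416,215) and two show at the edge. I'll continue the wipe.

Run:
```python
from h import *
np.set_printoptions(precision=2,suppress=True)
ctrl.servo_line(bw(0,-94,83.0),60); print(ctrl.get_eef_pos(),ctrl.get_ft_force(),ctrl.get_clock())
save('w94',ctrl.camera('wrist'))
ctrl.servo_line(bw(0,-94,165),180); ctrl.servo_line(bw(-70,-60,190),150)
im=ctrl.camera('wrist');save('wup',im); save('wupt',ctrl.camera('top')[150:260,260:420],4)
for d in ctrl.find_in('wrist','chip0'): print(d)
print(ctrl.get_clock())
```

```text
[ 539.89 -130.49   82.97] [ 0.41 -0.07 -1.57] 21.625
{'pixel': [379.6, 103.6], 'p': 0.75}
{'pixel': [394.7, 76.1], 'p': 0.58}
{'pixel': [371.6, 126.0], 'p': 0.55}
{'pixel': [391.6, 106.0], 'p': 0.53}
23.125
```

View pics/wup.png

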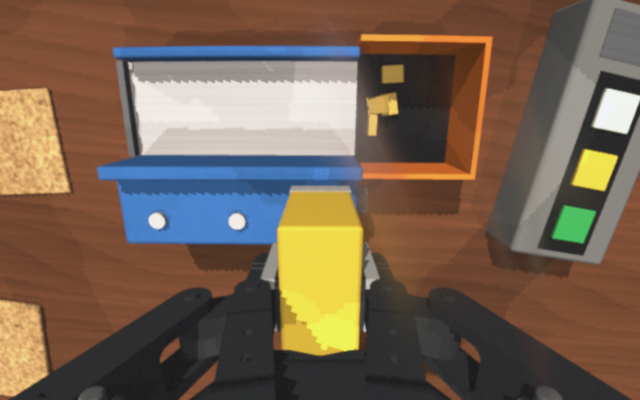

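View pics/w94.png

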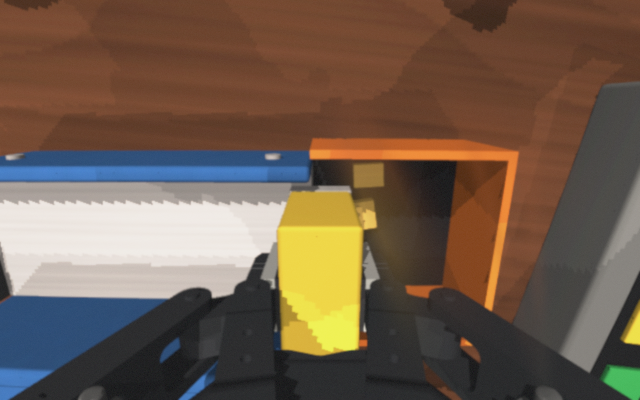

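Run:
```python
from h import *
import pickle
np.set_printoptions(precision=2,suppress=True)
m,_=pickle.load(open('v_pl.pkl','rb'))
C=np.array([at_z(m,p,4)[:2] for p in [(258,143),(383,143),(379,247),(263,247)]]);print(C.mean(0),C)
P=[477,194.3];a=-np.pi/2+0.13
ctrl.movep([*P,125],rot(a)); print(ctrl.get_clock(),ctrl.get_eef_pos())
ctrl.servo_line([*P,52],150)
z=48.
while z>43:
    ctrl.servo_line([*P,z],30); f=ctrl.get_ft_force(); print(z,ctrl.get_eef_pos()[2],f)
    if f[2]>1.: break
    z-=.6
save('re2',ctrl.camera('wrist'));print(ctrl.get_clock())
```

```text
[476.63 194.54] [[422.33 231.61]
 [518.97 244.38]
 [531.62 157.56]
 [433.6  144.6 ]]
24.2917 [477.48 192.47 125.01]
48.0 48.55124815971975 [ 0.7   0.17 -1.16]
47.4 47.56948922144957 [ 0.41 -0.21 -1.9 ]
46.8 46.767060437941 [-1.27  0.92 -1.75]
46.199999999999996 46.52655493617863 [-0.86  0.13  3.89]
26.0083
```

View pics/re2.png

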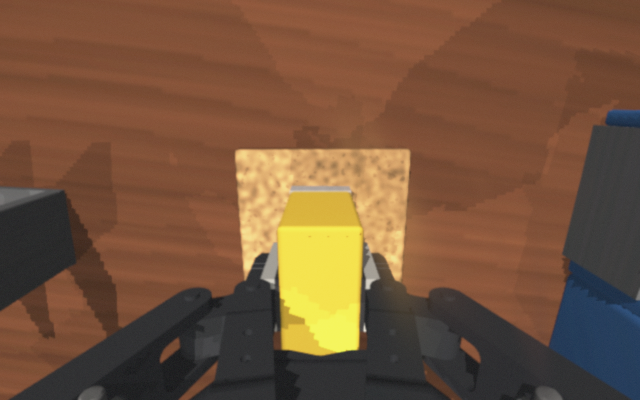

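Run:
```python
from h import *
import pickle
np.set_printoptions(precision=2,suppress=True)
P=[477,194.3]
ctrl.command_gripper(85); print(ctrl.get_gripper_width(),ctrl.get_clock())
ctrl.servo_line([*P,160],200)
save('st2',ctrl.camera('wrist'));save('st2s',ctrl.camera('side')[220:350,190:350],4)
m=ctrl.camera_model('wrist')
ctrl.command_gripper(0,40)
ctrl.movep([440,-320,200],rot(-np.pi/2-0.09)); ctrl.sleep(.15);print(ctrl.get_clock(),ctrl.get_qpos(),ctrl.get_eef_pos(),ctrl.get_gripper_width())
m=ctrl.camera_model('wrist');im=ctrl.camera('wrist');pickle.dump((m,im),open('v_key.pkl','wb'));save('key',im)
for n in ['key_green_top','key_yellow_top','key_white_top']:
    for d in ctrl.find_in('wrist',n)[:3]: print(n,d['pixel'],round(d['p'],2),at_z(m,d['pixel'],54)[:2])
hsv=cv2.cvtColor(im,cv2.COLOR_RGB2HSV)
g=((hsv[:,:,0]>45)&(hsv[:,:,0]<80)&(hsv[:,:,1]>120)&(hsv[:,:,2]>110)).astype(np.uint8)
n,l,st,ce=cv2.connectedComponentsWithStats(g);i=1+np.argmax(st[1:,4]);print(st[i],ce[i])
Q=np.array([at_z(m,p,54)[:2] for p in np.argwhere(l==i)[:,::-1]],np.float32);print(cv2.minAreaRect(Q))
print(ctrl.get_clock())
```

```text
85.07765667731151 26.5917
30.2 [ 0.68  0.44 -0.18  2.06  0.12  0.66 -1.24] [ 440.82 -318.76  199.97] 0.14252934980985374
key_green_top [321.7, 163.4] 0.72 [ 465.62 -321.59]
key_yellow_top [321.0, 102.2] 0.97 [ 513.95 -325.13]
key_white_top [321.0, 38.6] 0.95 [ 559.95 -329.05]
[ 304  146   38   37 1316] [322.32 164.03]
((464.9563293457031, -322.3091125488281), (30.259166717529297, 30.15839385986328), 86.06217193603516)
30.4
```

View pics/st2s.png

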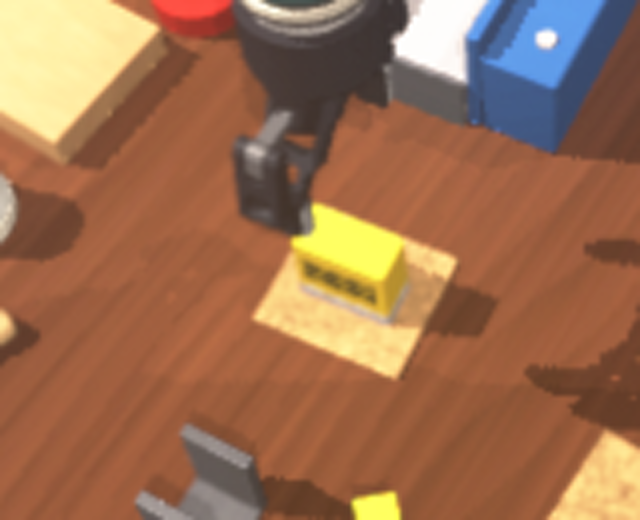

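View pics/key.png

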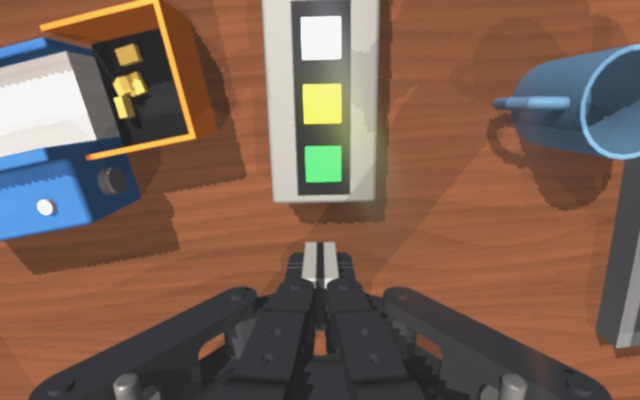

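View pics/st2.png

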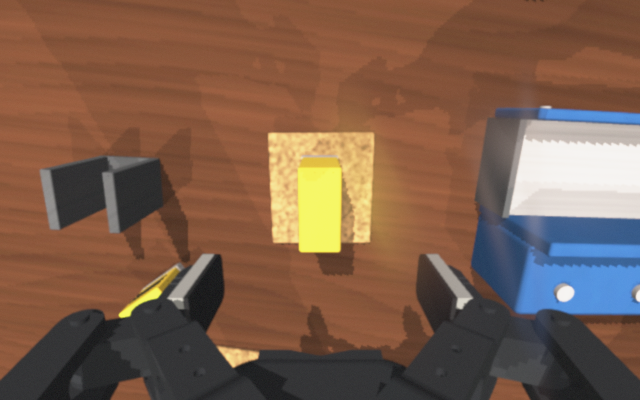

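Run:
```python
from h import *
np.set_printoptions(precision=2,suppress=True)
K=[465.2,-322]
ctrl.servo_line([*K,110],150); ctrl.servo_line([*K,78],80); ctrl.sleep(.2)
f0=np.mean([ctrl.get_ft_force()[2] for _ in range(3)]);print('f0',f0,ctrl.get_eef_pos(),ctrl.get_clock())
z=75.5;F=0
def rd():
    v=[]
    for _ in range(4): v.append(ctrl.get_ft_force()[2]-f0); ctrl.sleep(.02)
    return np.mean(v)
ok=False
while z>66:
    ctrl.servo_line([*K,z],15); F=rd(); print(round(z,2),round(ctrl.get_eef_pos()[2],2),round(F,2))
    if F>11: ok=True;break
    z-= .5 if F<2 else (.4 if F<7 else .2)
if ok:
    L=[]
    t0=ctrl.get_clock()
    while ctrl.get_clock()-t0<1.15:
        L.append(rd())
        if L[-1]>15: z+=.2; ctrl.servo_line([*K,z],15)
        elif L[-1]<10: z-=.2; ctrl.servo_line([*K,z],15)
    print('hold',np.array(L)); 
    im=ctrl.camera('wrist');save('press',im)
    ctrl.servo_line([*K,120],100)
print(ctrl.get_clock(),ctrl.get_ft_force())
```

```text
f0 0.5345397225339865 [ 465.47 -322.16   78.35] 31.925
75.5 75.51 -0.22
75.0 74.98 -0.48
74.5 74.49 -0.48
74.0 73.98 -0.56
73.5 73.49 -0.34
73.0 73.06 0.17
72.5 72.72 2.4
72.1 72.44 4.79
71.7 72.22 6.87
71.3 72.02 8.07
71.1 71.89 9.25
70.9 71.8 9.67
70.7 71.73 10.22
70.5 71.62 11.11
hold [11.35 11.43 11.29 11.32 11.05 11.49 11.12 11.25 11.45 10.66 11.33 10.79
 10.98 11.57 10.78 10.74 11.1  11.34]
38.3167 [ 0.33 -0.28  0.52]
```

Run:
```python
from h import *
t=ctrl.camera('top');save('endt',t);s=ctrl.camera('side');save('ends',s)
print([ (d['pixel'],round(d['p'],2)) for d in ctrl.find_in('side','chip0')],ctrl.get_clock())
```

```text
[] 38.4667
```

View pics/endt.png

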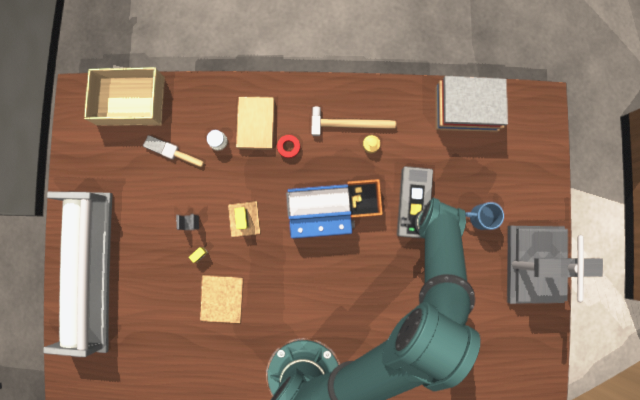

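View pics/ends.png

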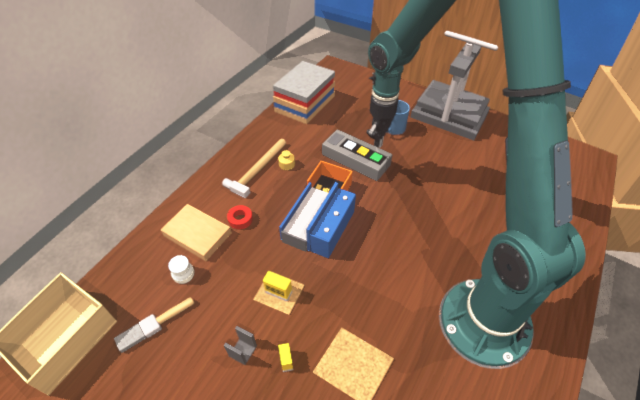

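View pics/press.png

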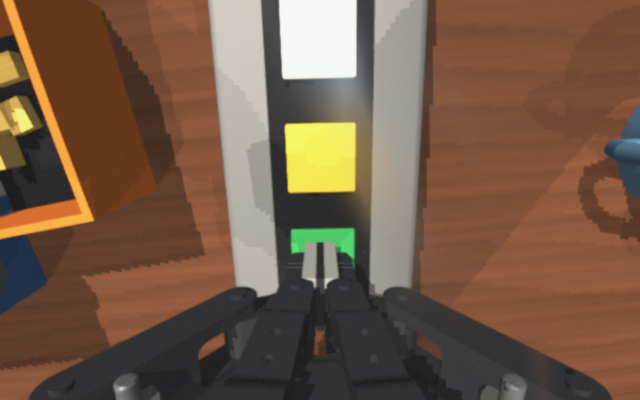

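The block stands upright on the small pad at top (240,218). The chips are in the tray at (358,197), the bystanders look unmoved and the arm is clear, so I'm handing in.

```bash
python3 -c "
from h import *
ctrl.close_job()"
```

```text
the job is handed in; nothing more can be done
```

I completed every step in the order asked and handed the job in at about 38.5 s of the 62 s allowed. The hand-in reports no verdict.

- **Block, first move:** I took the larger yellow block out of the rack by its ends and stood it upright on the smaller cork pad. I then let go and took it again across its flat faces.
- **Wipe:** One pass along the press bed sent all four chips off the open end. Wrist views afterwards showed the bed empty and four chips in the tray, and the fingers stayed above chip height during the pass.
- **Block, put back:** It stands upright on the pad. The wrist and overhead pictures show it in the middle.
- **Green key:** I pressed it with closed fingertips to about 11–12 N and held that for over a second. No reading went above 12 N, and the fingers were only on the green key.
- **Bystanders:** Top and side views before and after show nothing else moved.

**Checks that disagreed:**
- Two wrist views put the bed about 2 mm apart. I split the difference, and no side force appeared during the wipe.
- In the last side picture the chip detector found no chips at all, because the tray wall and arm were in the way. The chip count therefore rests on the wrist views and the overhead picture.

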